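# Gauge the off-contact gap of a screen press

### The arm

A 6-joint arm with a two-finger parallel gripper is mounted at the origin on the work surface. World frame = base frame: x ahead of the robot, y to its left, z up, the work surface at z = 0. Lengths are in m, angles in rad, forces in N, time in s.
With the tool pointing down it reaches from about 0.3 to 0.775 m from the base axis. Payload 14.6 kg.
Tool frame: the origin (TCP) lies at the centre of the arm's flange, where the gripper is bolted on; the fingertips stand 173 mm ahead of it and the grasp point (between the pads) lies 155 mm ahead of it; z points along the fingers, y is the line along which they close (so a half turn about z gives the same grasp; the last joint's range is limited). The gripper opens to 85 mm and grips with 20 to 120 N. Pads are 22 mm wide; open, the fingers measure 114 mm over their backs; the gripper's body (76 mm by 85 mm) begins 54 mm behind the grasp point. The pads swing forward as they close: fully open they stand 13 mm farther back than shut.
Start: joints at [-1.217, 0.3, 1.521, -0, 1.321, -0.067], TCP at [0.225, -0.502, 0.405] pointing down, gripper open.
Joint ranges: [-3.03, 3.03], [-0.79, 2.21], [0.23, 2.52], [-1.04, 4.18], [0, 3.07], [-2.55, 2.55]. Speed limits (rad/s): [2.22, 2.22, 2.57, 3.14, 3.14, 3.14].

### API

Orientations are given as a unit quaternion [x, y, z, w].
In Python, from cell import * gives the robot as it stands.
- The arm moves only by the tool move_arm, never from a script. Its argument "plan" is a list that holds one entry, the list of rows, each a list of 4 numbers: the shift along the tool's x, y, z in units of 0.1 m (1.0 is 0.1 m), then the turn about the tool's z in units of pi rad (1.0 is pi rad). A call has 1 to 8 rows; each row is the pose to reach, as a shift and turn from the pose commanded when the call began, along the tool's axes at that moment, turning the shorter way round; what a row does not reach only later rows make up. A row lasts 1/8 s, in which the tool goes at most 62.5 mm and 10.7 degrees, less where a joint would pass 70% of its speed; a pose out of reach is approached as far as the arm can. A call with a number of a shift or a turn outside -1 to 1 is refused whole. A call with a gripper value outside its range is refused whole. "jaw" is the closure, from 0 (fully open) to 1 (shut), set as the call begins (left out, the last holds). The fingers move at their own pace and stop on an object; "newtons" is the grip in N (left out, the last holds). Time passes only in rows, so rows that repeat a pose let the fingers close. It gives the time, the measured TCP pose, the force, the opening and the grip force at its end, in the units of the state.
- sense(): the state, without advancing time (a new reading comes with each control period).
- snapshot(name): name is "scene" or "side" or "wrist"; returns a dict with "pixels" (420x560x3 uint8, red, green, blue), "fx", "fy", "cx", "cy" (pixels), "k1" (the pictures are not rectified: a ray, as slopes to the right and down, at radius r is drawn at 1 + k1 r^2 times it, then the intrinsics apply), "world_to_cam" (4x4, takes a point from world to camera coordinates). Camera axes: x right, y down, z forward; pixel columns grow to the right and rows downward; lengths in m; the calibration is good to about 2 mm. A picture is of the moment at which its call begins. There is no depth.
- close_job(): hands the job in; it is judged then, once.
Trained networks look in the newest picture that a camera, given by its name, has taken for a name from the list of things; names that differ only in an ending like _2 or _b are one class to them, and where a whole thing is asked for, a point or a joint stands for the part that bears it (a point fixed in the world has none). Each returns a list of dicts, best first, with "conf" (0 to 1); they miss things now and then, are a little off and sometimes report something else, mostly with a low value. They report only what shows in the picture. A call takes as long as a camera call.
- trace(query, camera): "mask" (420x560 bool, what is visible of it) and "rect" ([left, top, right, bottom] in pixels, round what is visible of it).
The state is a dict: "t": time; "qpos": joint angles; "joint_vel": joint speeds; "joint_torque": joint torques, N m; "tool_pos": TCP position; "eef_rot": TCP orientation; "ft_force": force on the tool from outside, world axes, zero at the start; "moment": the same for the moment, N m; "opening": finger opening in m; "grasp_force": force on a finger pad.
Only numpy, scipy, OpenCV 4.12 (cv2) and the standard library are available. Lean on these libraries where they do the work, as an engineer would, in place of code of your own. Each camera call takes 0.05 s, during which the arm holds its last target. There are 200 camera calls.

### The job

Pick up the green-handled gauge and slide its blade, flat on the white press bed, squarely in under the front bar of the hinged screen frame until the frame rides on it with a snug drag and the bar's front edge lies over the yellow band of the blade. Finish while still gripping the handle, holding the gauge still at that depth with the frame resting on it. Do not heave the frame up, and leave the red-handled gauge, the ink jar, the squeegee and the tape roll where they are.

Things in the scene. Friction and masses are not known exactly. Their poses are not given: they have to be found in the camera images.
- green_gauge_grip (a point): Centre of the green handle (56 long, 18 wide, 32 tall) of the gauge to use, which lies flat on the table; 16 mm above its underside. x points along the flat steel blade to its nose, y across, z up. The blade is 24 wide, 4 thick, flush with the handle's underside, and sticks out 90 mm ahead of the handle: the nose is 118 mm ahead of this point.
- green_gauge: The same gauge as a whole (about 90 g); origin on its underside, below the middle of the handle; axes as for its grip point. A yellow band is painted across the blade from 28 to 46 mm behind the nose.
- green_gauge_nose (a point): Middle of the blade's front edge, on the underside of the green gauge; axes as for its grip point.
- press: Small screen press, fixed: white bed board 18 thick, 280 wide, with an aluminium screen frame (240 wide, 260 long, top 26 mm above the bed, yellow mesh) on it. Origin at table height below the middle of the frame's front edge; x points level into the press, from the front edge to the hinge (the way the blade slides), y left, z up. The bed reaches 30 mm out ahead of the front edge.
- press_mouth (a point): Point on top of the bed below the middle of the frame's front edge; axes as the press. The front bar is 50 mm deep (along x). Its underside is 10 mm above the bed at the front edge, slopes down to 2 mm over the first 26 mm and is level from there on. The 4 mm blade wedges the frame up about 2 mm; this takes some 5 to 15 N of push.
- screen_frame: The hinged screen frame, about 0.55 kg, lying by its own weight, free to rise about its hinge at the far end (275 mm behind the front edge). Origin at the middle of its front edge, at bed height (level with the mouth point) while the frame is down; it rises with the frame. Axes as the press while the frame is down.
- red_gauge: A second gauge like the first but with a red handle and a 7 mm thick blade; not to be touched. Origin on its underside, below the middle of the handle; x towards its nose.
- ink_jar: Ink jar with black cap, 68 in diameter, 75 tall; origin at the centre of its underside. A bystander.
- squeegee: Hand squeegee lying flat: wooden grip 130 long (along its y), 30 wide, 30 tall, with a green rubber blade on its +x side; origin at the centre of the grip's underside. A bystander.
- tape_roll: Roll of paper tape lying flat, 90 in diameter, 25 tall; origin at the centre of its underside. A bystander.

How it is judged:
At the end, for the whole second after the job is handed in: Green gauge still, gripped (over 3 N), level (0.12 rad), square to the press (0.2 rad); nose 25 to 49 mm behind the frame's front edge (edge over the yellow band, 3 mm tolerance), within 90 mm of the middle; frame resting on it with over 1 N, front raised 1 to 8 mm (x of green_gauge_nose in the frame of press_mouth between 0.025 and 0.049 m and y of green_gauge_nose in the frame of press_mouth between -0.09 and 0.09 m and angle between the x axis of green_gauge and the x axis of press, either way round below 0.2 rad and angle between green_gauge's own z axis and vertical below 0.12 rad and z of screen_frame in the frame of press_mouth between 0.001 and 0.008 m and contact force between green_gauge and screen_frame above 1 N and contact force between green_gauge and the fingers above 3 N and linear speed of green_gauge below 0.01 m/s); the arm keeps its last pose, push and grip.
It fails at once if the screen frame is heaved up (front raised by more than 20 mm) (z of screen_frame in the frame of press_mouth above 0.02 m).
It fails at once if the red gauge is moved by more than 20 mm (distance of red_gauge from where it was at the start of the episode above 0.02 m).
It fails at once if the ink jar is moved by more than 20 mm (distance of ink_jar from where it was at the start of the episode above 0.02 m).
It fails at once if the squeegee is moved by more than 20 mm (distance of squeegee from where it was at the start of the episode above 0.02 m).
It fails at once if the tape roll is moved by more than 20 mm (distance of tape_roll from where it was at the start of the episode above 0.02 m).
It also fails if it takes over 35 s, if anything falls off the work surface, if the arm or the gripper's body presses on something with over 40 N, if the wrist force passes 120 N, or if a joint passes its speed limit or range.

## Working session

There is one attempt and no reset: what is moved stays moved. The work goes in short steps, Python scripts to look and compute and a tool call to move; the robot and the scene stay as the last step left them, time stands still between calls to the robot, and variables do not carry over. Pictures are saved under pics/ and viewed, at most 10 in all, crops included, and the job is handed in when it is done.

Besides the shell and the picture viewer there is one more tool, called by a JSON object that holds its "name" and its "arguments". move_arm: Moves the arm, as the interface text tells. Shifts and turns lie within -1 to 1; 1 stands for 0.1 m of shift or pi rad of turn. Its arguments: {"type":"object","properties":{"plan":{"type":"array","items":{"type":"array","items":{"type":"array","items":{"type":"number"}}}},"jaw":{"type":"number"},"newtons":{"type":"number"}},"required":["plan"]}

```bash
mkdir -p pics; ls; cat > h.py <<'E'
from cell import *
import numpy as np, cv2
from scipy.spatial.transform import Rotation as R
def ray(s,u,v):
    x=np.array([(u-s['cx'])/s['fx'],(v-s['cy'])/s['fy']]);p=x.copy()
    for _ in range(20): p=x/(1+s['k1']*(p@p))
    T=np.array(s['world_to_cam']);Rm=T[:3,:3]
    return -Rm.T@T[:3,3], Rm.T@np.array([p[0],p[1],1])
def onz(s,u,v,z):
    o,d=ray(s,u,v); return o+d*(z-o[2])/d[2]
def proj(s,P):
    T=np.array(s['world_to_cam']);c=T[:3,:3]@np.array(P)+T[:3,3];p=c[:2]/c[2];p=p*(1+s['k1']*(p@p))
    return p*[s['fx'],s['fy']]+[s['cx'],s['cy']]
def save(s,n): cv2.imwrite('pics/'+n,cv2.cvtColor(s['pixels'],cv2.COLOR_RGB2BGR))
E
python3 - <<'E'
from h import *
for c in ['scene','side']:
    s=snapshot(c); save(s,c+'1.png')
    for q in ['green_gauge','press','screen_frame','red_gauge','squeegee']:
        for r in trace(q,c)[:2]: print(c,q,round(r['conf'],2),r['rect'],r['mask'].sum())
    print(onz(s,280,210,0), ray(s,280,210)[0])
print(sense())
E
```

```text
pics
scene green_gauge 0.79 [307.0, 139.8, 332.7, 170.1] 281
scene press 0.89 [173.4, 229.6, 349.4, 383.4] 13859
scene screen_frame 0.78 [185.1, 235.2, 324.7, 356.7] 8897
scene red_gauge 0.65 [284.2, 171.8, 315.2, 207.6] 407
scene squeegee 0.84 [356.5, 189.1, 385.7, 226.1] 669
[0.53230335 0.0601922  0.        ] [ 1.12894388 -0.60438567  1.03523874]
side green_gauge 0.79 [259.8, 292.5, 312.8, 323.2] 578
side press 0.65 [186.7, 159.8, 302.8, 218.4] 5043
side screen_frame 0.66 [203.9, 163.8, 291.4, 207.0] 3152
side red_gauge 0.58 [252.8, 250.4, 303.3, 265.6] 499
side squeegee 0.65 [183.7, 248.5, 206.7, 284.4] 657
[ 0.56631501 -0.09746879  0.        ] [0.34545673 1.07830456 0.81112921]
{'t': 0.6, 'qpos': array([-1.21662330e+00,  2.99897392e-01,  1.52102890e+00,  3.32565992e-05,
        1.32070994e+00, -6.66111791e-02]), 'joint_vel': array([ 0.00011732, -0.00015112,  0.00087185,  0.00106345, -0.00153449,
        0.00041741]), 'joint_torque': array([-1.65091580e-03, -5.43170071e+01, -3.61891830e+01, -1.14303723e-04,
        6.13896264e-04, -1.50756063e-05]), 'tool_pos': array([ 0.22465035, -0.50201084,  0.40466977]), 'eef_rot': array([ 9.77949961e-01,  2.08839348e-01,  1.28222072e-05, -2.38754730e-05]), 'ft_force': array([ 0.60722679,  0.4133727 , -0.25251056]), 'moment': array([ 0.01040944, -0.03734661, -0.01967448]), 'grasp_force': 0.0, 'opening': 0.08530837322160925}
```

```bash
python3 - <<'E'
import cv2
a=cv2.imread('pics/scene1.png')[120:400,150:410]; b=cv2.imread('pics/side1.png')[140:340,150:350]
cv2.imwrite('pics/a.png',cv2.resize(a,None,fx=2.1,fy=2.1)); cv2.imwrite('pics/b.png',cv2.resize(b,None,fx=3,fy=3))
E
```

```text
(no output)
```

View pics/a.png

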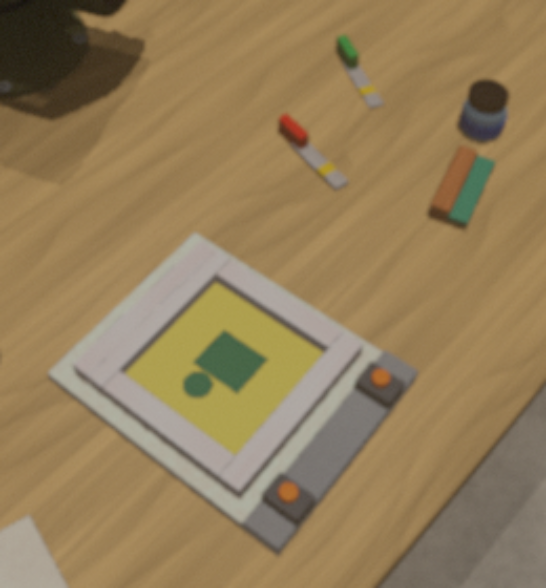

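View pics/b.png

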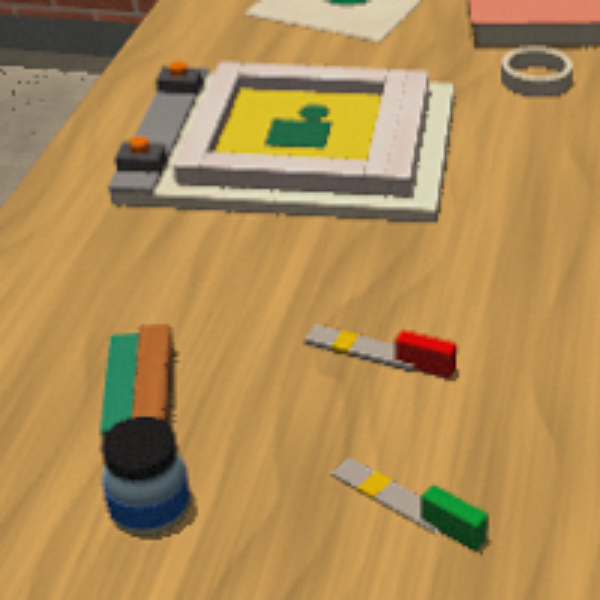

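Scene crop: green gauge with its handle at crop (347,50) and nose at (375,104), and press bed front corners at (195,234) and (50,373). Side crop: handle at (455,512), nose at (343,467), and bed front corners at (453,85) and (438,208).

```bash
python3 - <<'E'
from h import *
sc=snapshot('scene'); sd=snapshot('side')
A=lambda u,v,z: onz(sc,150+u/2.1,120+v/2.1,z).round(4)
B=lambda u,v,z: onz(sd,150+u/3,140+v/3,z).round(4)
print('nose',A(375,104,.004),B(343,467,.004)); print('handle',A(346,47,.032),B(455,505,.032))
print('bandmid',A(368,90,.004),B(375,484,.004))
print('bed corner R',A(195,234,.018),B(438,208,.018)); print('bed corner L',A(50,373,.018),B(453,85,.018))
print('frame top front near', B(414,180,.044), A(196,248,.044)); print('far',B(428,71,.044),A(77,368,.044))
print('red nose,handle',B(315,335,.007),B(427,345,.032))
print('bed far near corner',B(115,193,.018), 'frame hinge corner',B(177,178,.044),A(240,492,.044),A(360,350,.044))
E
```

```text
nose [0.5348 0.2951 0.004 ] [0.5341 0.2963 0.004 ]
handle [0.4349 0.3434 0.032 ] [0.4314 0.3491 0.032 ]
bandmid [0.507  0.3128 0.004 ] [0.5037 0.311  0.004 ]
bed corner R [ 0.5183 -0.0832  0.018 ] [ 0.5118 -0.084   0.018 ]
bed corner L [ 0.5403 -0.3574  0.018 ] [ 0.5347 -0.3554  0.018 ]
frame top front near [ 0.5395 -0.094   0.044 ] [ 0.5515 -0.1121  0.044 ]
far [ 0.5635 -0.338   0.044 ] [ 0.574  -0.3369  0.044 ]
red nose,handle [0.5961 0.1328 0.007 ] [0.4848 0.1582 0.032 ]
bed far near corner [ 0.8631 -0.0516  0.018 ] frame hinge corner [ 0.7901 -0.054   0.044 ] [ 0.8254 -0.3179  0.044 ] [ 0.8086 -0.0882  0.044 ]
```

{"name": "move_arm", "arguments": {"plan": [[[0.26,-0.33,0,0],[0.52,-0.66,0,0],[0.77,-0.99,0,0]]], "jaw": 0.3}}

```text
t: 1.08
tool_pos: [0.2546, -0.3789, 0.4047]
eef_rot: [0.978, 0.209, 0.0, 0.0]
ft_force: [-0.1, 0.1, 0.5]
opening: 0.0596
grasp_force: 0.0
```

{"name": "move_arm", "arguments": {"plan": [[[0.26,-0.33,0,0],[0.52,-0.66,0,0],[0.77,-0.99,0,0]]]}}

```text
t: 1.45
tool_pos: [0.2844, -0.257, 0.4048]
eef_rot: [0.978, 0.209, 0.0, 0.0]
ft_force: [-0.2, -0.3, 0.2]
opening: 0.0597
grasp_force: 0.0
```

{"name": "move_arm", "arguments": {"plan": [[[0.26,-0.33,0,0],[0.52,-0.66,0,0],[0.77,-0.99,0,0]]]}}

```text
t: 1.82
tool_pos: [0.3142, -0.1352, 0.4049]
eef_rot: [0.978, 0.209, 0.0, 0.0]
ft_force: [0.7, -0.3, 0.1]
opening: 0.0598
grasp_force: 0.0
```

{"name": "move_arm", "arguments": {"plan": [[[0.26,-0.33,0,0],[0.52,-0.66,0,0],[0.77,-0.99,0,0]]]}}

```text
t: 2.2
tool_pos: [0.344, -0.0133, 0.4049]
eef_rot: [0.978, 0.209, 0.0, 0.0]
ft_force: [-0.5, 0.1, -0.1]
opening: 0.0599
grasp_force: 0.0
```

{"name": "move_arm", "arguments": {"plan": [[[0.26,-0.33,0,0],[0.52,-0.66,0,0],[0.77,-0.99,0,0]]]}}

```text
t: 2.58
tool_pos: [0.3739, 0.1086, 0.4049]
eef_rot: [0.978, 0.209, 0.0, 0.0]
ft_force: [0.2, -0.6, 0.1]
opening: 0.0599
grasp_force: 0.0
```

{"name": "move_arm", "arguments": {"plan": [[[0.26,-0.33,0,0],[0.52,-0.66,0,0],[0.77,-0.99,0,0]]]}}

```text
t: 2.95
tool_pos: [0.4038, 0.2304, 0.4048]
eef_rot: [0.978, 0.209, 0.0, -0.0]
ft_force: [0.2, -1.4, 0.8]
opening: 0.0597
grasp_force: 0.0
```

{"name": "move_arm", "arguments": {"plan": [[[0.1,-0.13,0,-0.05],[0.2,-0.27,0,-0.1],[0.3,-0.4,0,-0.15],[0.4,-0.53,0,-0.2],[0.5,-0.67,0,-0.25],[0.6,-0.8,0,-0.3],[0.73,-0.97,0,-0.35],[0.73,-0.97,0,-0.4]]]}}

```text
t: 3.95
tool_pos: [0.4308, 0.3482, 0.4044]
eef_rot: [0.666, 0.746, -0.0, -0.0]
ft_force: [-0.3, -1.1, -0.6]
opening: 0.06
grasp_force: 0.0
```

{"name": "move_arm", "arguments": {"plan": [[[0,0,0,-0.05],[0,0,0,-0.1],[0,0,0,-0.15],[0,0,0,-0.2],[0,0,0,-0.25],[0,0,0,-0.3],[0,0,0,-0.32],[0,0,0,-0.32]]]}}

```text
t: 4.95
tool_pos: [0.4307, 0.3472, 0.4047]
eef_rot: [0.228, 0.974, 0.0, 0.0]
ft_force: [0.2, -0.4, -0.2]
opening: 0.0602
grasp_force: 0.0
```

```bash
python3 - <<'E'
from h import *
s=snapshot('wrist'); save(s,'w1.png')
print(sense())
for r in trace('green_gauge','wrist')[:2]: print(r['conf'],r['rect'],r['mask'].sum(),cv2.minAreaRect(cv2.findNonZero(r['mask'].astype(np.uint8))))
E
```

```text
{'t': 5.0, 'qpos': array([ 6.12323723e-01,  3.07222528e-01,  1.51152581e+00,  4.40529350e-06,
        1.32288465e+00, -4.98100081e-01]), 'joint_vel': array([ 1.27263427e-05, -2.17589372e-04, -1.88573763e-04, -5.74452619e-04,
        3.90569033e-04,  7.66122079e-03]), 'joint_torque': array([ 9.53169729e-04, -5.47902203e+01, -3.62270129e+01, -3.59619935e-04,
        5.14855292e-04, -2.91902125e-01]), 'tool_pos': array([0.4307195 , 0.34725664, 0.40466355]), 'eef_rot': array([ 2.28159402e-01,  9.73623791e-01, -1.36285591e-05, -1.50155544e-05]), 'ft_force': array([ 0.41643559, -0.50767   ,  0.37783916]), 'moment': array([-0.00330218, -0.09874243, -0.01413295]), 'grasp_force': 0.0, 'opening': 0.05984942763371676}
0.82 [267.0, 153.2, 287.9, 283.1] 2751 ((275.1979675292969, 217.46542358398438), (23.097007751464844, 131.03939819335938), 0.7073193788528442)
```

View pics/w1.png

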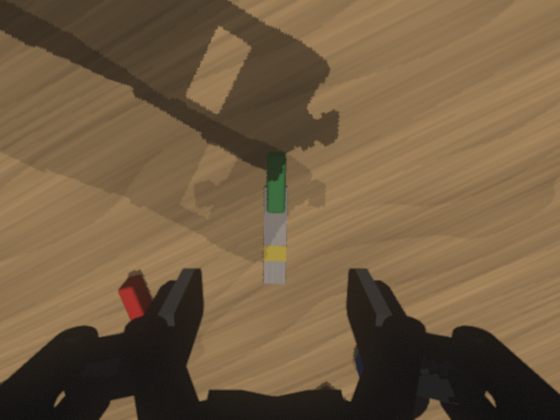

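The wrist view shows the gauge upright in the picture. The handle runs from (277,153) to (277,213) and the nose is at (274.5,284), nearly in line with the fingers.

```bash
python3 - <<'E'
from h import *
s=snapshot('wrist'); g=s['pixels'].astype(int)
m=((g[...,1]>g[...,0]*1.5)&(g[...,1]>g[...,2]*1.3)&(g[...,1]>35)).astype(np.uint8); m[:, :255]=0; m[:,300:]=0; m[250:]=0
v,u=np.nonzero(m); print(u.min(),u.max(),v.min(),v.max(),m.sum())
n=onz(s,274.7,284,.004); 
for z in (.0,.032): print('ends',z,onz(s,277,153,z),onz(s,276,213,z))
h=onz(s,276.7,183,.032); b=onz(s,275,254,.004)
d=n-h; print('nose',n,'band',b,'yaw',np.arctan2(d[1],d[0]),np.hypot(*d[:2]))
yaw=np.arctan2(d[1],d[0]); grip=n[:2]-.118*np.array([np.cos(yaw),np.sin(yaw)]); print('grip',grip,h)
st=sense(); Rt=R.from_quat(st['eef_rot']); print('tool yaw',Rt.as_matrix()[:2,0],np.arctan2(*Rt.as_matrix()[1::-1,0]))
t=np.r_[grip,.178]; print('shift units',Rt.inv().apply(t-st['tool_pos'])*10)
E
```

```text
267 284 164 211 593
ends 0.0 [0.41119144 0.36059319 0.        ] [0.46718181 0.33181878 0.        ]
ends 0.032 [0.4071671  0.36232595 0.032     ] [0.45836233 0.33601584 0.032     ]
nose [0.53911608 0.2946705  0.004     ] band [0.50699741 0.31093457 0.004     ] yaw -0.47512658870503155 0.12016501406516895
grip [0.43418637 0.34864972] [0.43226116 0.34964011 0.032     ]
tool yaw [-0.89593234  0.44419055] 2.6813220717428856
shift units [-0.02468809  0.0281073   2.26669712]
```

{"name": "move_arm", "arguments": {"plan": [[[0,0.01,0.4,0.005],[-0.02,0.03,0.8,0.005],[-0.02,0.03,1.0,0.005]]]}}

```text
t: 5.48
tool_pos: [0.4337, 0.3489, 0.3026]
eef_rot: [0.236, 0.972, -0.001, -0.001]
ft_force: [-0.6, -0.5, 0.5]
opening: 0.0598
grasp_force: 0.0
```

{"name": "move_arm", "arguments": {"plan": [[[0,0,0.35,0],[0,0,0.7,0],[0,0,0.95,0],[0,0,1.0,0]]]}}

```text
t: 5.98
tool_pos: [0.4336, 0.3489, 0.2034]
eef_rot: [0.235, 0.972, -0.001, -0.001]
ft_force: [-0.2, -0.3, 0.5]
opening: 0.0597
grasp_force: 0.0
```

{"name": "move_arm", "arguments": {"plan": [[[0,0,0.14,0],[0,0,0.26,0],[0,0,0.26,0]]]}}

```text
t: 6.35
tool_pos: [0.4337, 0.349, 0.178]
eef_rot: [0.235, 0.972, -0.0, -0.0]
ft_force: [0.4, 0.5, 0.3]
opening: 0.0596
grasp_force: 0.0
```

{"name": "move_arm", "arguments": {"plan": [[[0,0,0,0],[0,0,0,0],[0,0,0,0],[0,0,0,0],[0,0,0,0],[0,0,0,0]]], "jaw": 1.0, "newtons": 60}}

```text
t: 7.1
tool_pos: [0.434, 0.3492, 0.1793]
eef_rot: [0.235, 0.972, 0.0, 0.0]
ft_force: [-0.3, -1.1, 6.7]
opening: 0.0173
grasp_force: 59.7
```

{"name": "move_arm", "arguments": {"plan": [[[0,0,-0.2,0],[0,0,-0.5,0],[0,0,-0.8,0],[0,0,-1.0,0]]]}}

```text
t: 7.6
tool_pos: [0.4338, 0.349, 0.28]
eef_rot: [0.235, 0.972, 0.0, 0.0]
ft_force: [-0.7, -0.6, -0.5]
opening: 0.0171
grasp_force: 58.8
```

{"name": "move_arm", "arguments": {"plan": [[[-0.14,-0.29,0,0],[-0.28,-0.58,0,0],[-0.42,-0.86,0,0]]]}}

```text
t: 7.98
tool_pos: [0.4317, 0.2524, 0.2786]
eef_rot: [0.235, 0.972, -0.0, -0.0]
ft_force: [0.2, 0.4, -0.0]
opening: 0.0173
grasp_force: 58.9
```

{"name": "move_arm", "arguments": {"plan": [[[-0.14,-0.29,0,0],[-0.28,-0.58,0,0],[-0.42,-0.86,0,0]]]}}

```text
t: 8.35
tool_pos: [0.4298, 0.1566, 0.2787]
eef_rot: [0.235, 0.972, -0.0, 0.0]
ft_force: [0.2, -0.0, -1.1]
opening: 0.0171
grasp_force: 58.9
```

{"name": "move_arm", "arguments": {"plan": [[[-0.14,-0.29,0,0],[-0.28,-0.58,0,0],[-0.42,-0.86,0,0]]]}}

```text
t: 8.72
tool_pos: [0.4278, 0.061, 0.2787]
eef_rot: [0.235, 0.972, 0.0, 0.0]
ft_force: [-0.2, 0.3, -0.8]
opening: 0.0167
grasp_force: 58.9
```

{"name": "move_arm", "arguments": {"plan": [[[-0.14,-0.29,0,0],[-0.28,-0.58,0,0],[-0.42,-0.86,0,0]]]}}

```text
t: 9.1
tool_pos: [0.4259, -0.0347, 0.2787]
eef_rot: [0.235, 0.972, -0.0, 0.0]
ft_force: [0.0, -0.6, -1.1]
opening: 0.0171
grasp_force: 58.9
```

{"name": "move_arm", "arguments": {"plan": [[[-0.14,-0.29,0,0],[-0.28,-0.58,0,0],[-0.42,-0.86,0,0]]]}}

```text
t: 9.48
tool_pos: [0.4239, -0.1304, 0.2787]
eef_rot: [0.235, 0.972, 0.0, 0.0]
ft_force: [-0.6, 0.5, -0.6]
opening: 0.0171
grasp_force: 58.9
```

{"name": "move_arm", "arguments": {"plan": [[[-0.14,-0.29,0,-0.04],[-0.28,-0.58,0,-0.08],[-0.42,-0.86,0,-0.12],[-0.42,-0.86,0,-0.16],[-0.42,-0.86,0,-0.177],[-0.42,-0.86,0,-0.177],[-0.42,-0.86,0,-0.177]]]}}

```text
t: 10.35
tool_pos: [0.4222, -0.225, 0.2787]
eef_rot: [-0.04, 0.999, 0.0, -0.0]
ft_force: [-0.2, 0.9, -0.1]
opening: 0.0171
grasp_force: 58.9
```

```bash
python3 - <<'E'
from h import *
s=snapshot('wrist'); save(s,'w2.png')
d=snapshot('side'); cv2.imwrite('pics/s2.png',cv2.resize(cv2.cvtColor(d['pixels'],cv2.COLOR_RGB2BGR)[120:270,180:380],None,fx=4,fy=4,interpolation=cv2.INTER_CUBIC))
st=sense(); print({k:st[k].round(4) for k in('tool_pos','eef_rot','qpos')},st['opening'])
E
```

```text
{'tool_pos': array([ 0.4222, -0.225 ,  0.2787]), 'eef_rot': array([-0.0404,  0.9992, -0.    ,  0.    ]), 'qpos': array([-0.5662,  0.2947,  1.8492, -0.    ,  0.9976, -2.2178])} 0.0164642644113539
```

View pics/w2.png

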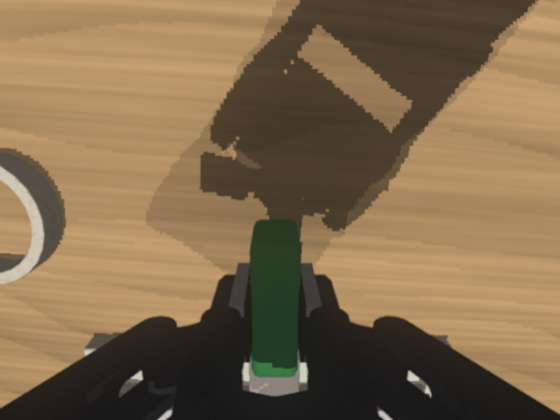

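View pics/s2.png

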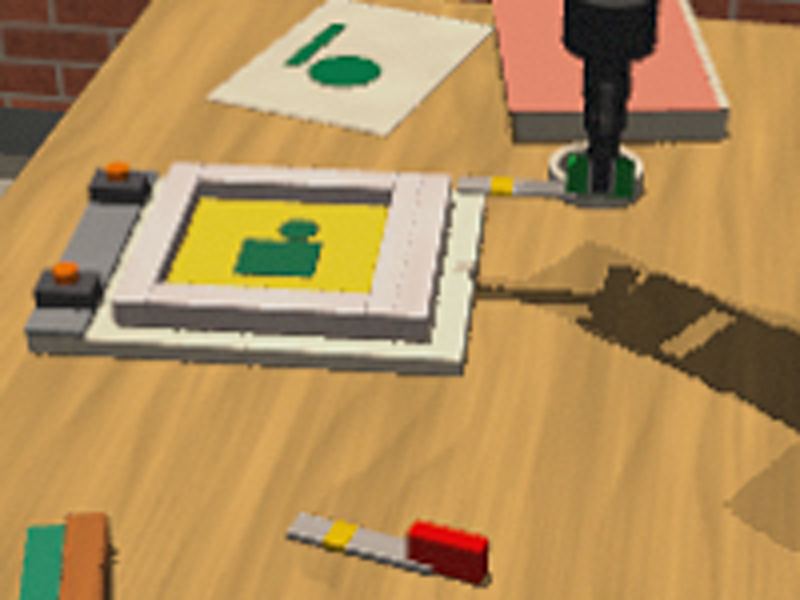

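Wrist: handle squarely between the pads, with the tape roll at the left (0–65,215). Side crop: blade level, nose at (458,185). Bed front corners at about (463,360) and (487,195), frame's top front corners at (437,313) and (451,176).

```bash
python3 - <<'E'
from h import *
d=snapshot('side')
C=lambda u,v,z: onz(d,180+u/4,120+v/4,z).round(4)
print('bed',C(464,361,.018),C(487,194,.018)); print('frame top',C(437,313,.044),C(451,176,.044)); print('frame bottom near',C(432,338,.018+.010))
print('tape',onz(d,150+537/3,140+65/3,.025))
print('nose',C(458,185,.1035),'nose from tool', np.array([.4222,-.225])+.118*np.array([np.cos(.081),np.sin(.081)]))
s=snapshot('scene')
for r in trace('press','scene')[:1]+trace('screen_frame','scene')[:1]:
    c=max(cv2.findContours(r['mask'].astype(np.uint8),0,1)[0],key=len); print(cv2.approxPolyDP(c,4,True).reshape(-1,2).tolist())
cv2.imwrite('pics/sc3.png',cv2.resize(cv2.cvtColor(s['pixels'],cv2.COLOR_RGB2BGR)[220:350,160:330],None,fx=4,fy=4,interpolation=cv2.INTER_CUBIC))
E
```

```text
bed [ 0.511  -0.0789  0.018 ] [ 0.5318 -0.3546  0.018 ]
frame top [ 0.5373 -0.1049  0.044 ] [ 0.5628 -0.3355  0.044 ]
frame bottom near [ 0.5391 -0.0923  0.028 ]
tape [ 0.43643813 -0.41322766  0.025     ]
nose [ 0.5377 -0.2113  0.1035] nose from tool [ 0.53981311 -0.21545245]
[[243, 231], [174, 299], [283, 381], [347, 296]]
[[244, 235], [185, 294], [264, 355], [322, 285]]
```

View pics/sc3.png

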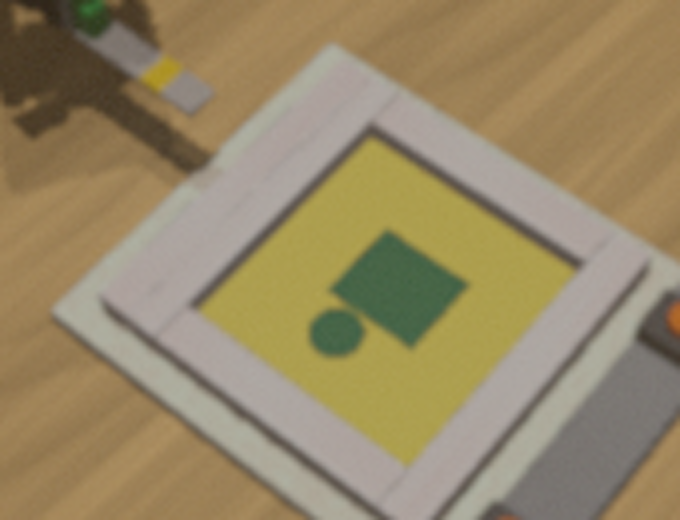

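{"name": "move_arm", "arguments": {"plan": [[[0,0,0.3,0],[0,0,0.55,0],[0,0,0.7,0],[0,0,0.77,0],[0,0,0.79,0],[0,0,0.79,0]]]}}

```text
t: 11.4
tool_pos: [0.4224, -0.2252, 0.2002]
eef_rot: [-0.041, 0.999, -0.0, 0.0]
ft_force: [0.8, -0.6, -0.3]
opening: 0.0169
grasp_force: 58.9
```

{"name": "move_arm", "arguments": {"plan": [[[0,0,0.01,0],[0,0,0.02,0],[0,0,0.03,0],[0,0,0.03,0]]]}}

```text
t: 11.9
tool_pos: [0.4222, -0.2251, 0.1968]
eef_rot: [-0.041, 0.999, -0.0, 0.0]
ft_force: [-0.9, 0.3, 1.9]
opening: 0.0169
grasp_force: 59.3
```

```bash
python3 - <<'E'
from h import *
d=snapshot('side'); cv2.imwrite('pics/s4.png',cv2.resize(cv2.cvtColor(d['pixels'],cv2.COLOR_RGB2BGR)[145:225,260:360],None,fx=7,fy=7,interpolation=cv2.INTER_CUBIC))
st=sense(); print(st['tool_pos'],st['ft_force'],st['moment'])
E
```

```text
[ 0.42223258 -0.22512418  0.19682879] [-1.64372498  0.09003147  2.23886418] [ 0.06691594 -0.01635903  0.01365957]
```

View pics/s4.png

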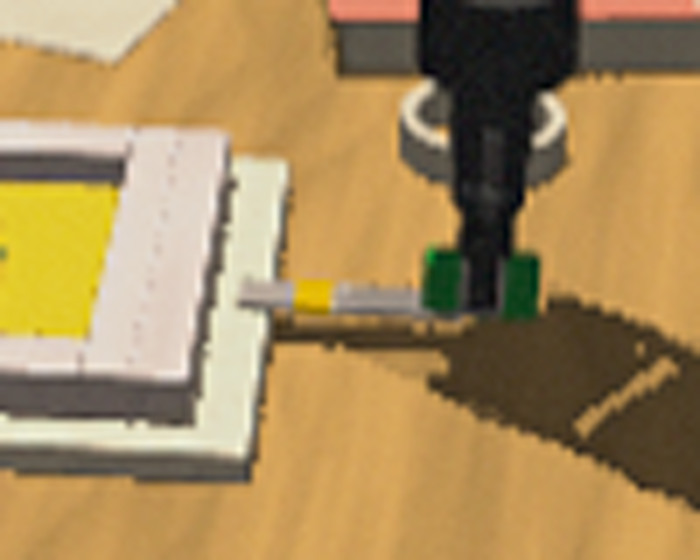

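The side crop shows the blade flat on the bed. The nose is at (240,293), about 14 mm short of the frame's front edge, so it needs about 51 mm of insertion.

{"name": "move_arm", "arguments": {"plan": [[[-0.05,0,0,0],[-0.1,0,0,0],[-0.15,0,0,0],[-0.2,0,0,0],[-0.24,0,0,0],[-0.28,0,0,0],[-0.31,0,0,0],[-0.31,0,0,0]]]}}

```text
t: 12.95
tool_pos: [0.4535, -0.2225, 0.1968]
eef_rot: [-0.041, 0.999, -0.0, 0.0]
ft_force: [0.4, 1.0, 4.8]
opening: 0.017
grasp_force: 59.6
```

{"name": "move_arm", "arguments": {"plan": [[[-0.03,0,0,0],[-0.06,0,0,0],[-0.09,0,0,0],[-0.12,0,0,0],[-0.15,0,0,0],[-0.18,0,0,0],[-0.2,0,0,0],[-0.2,0,0,0]]]}}

```text
t: 13.95
tool_pos: [0.4728, -0.2211, 0.197]
eef_rot: [-0.041, 0.999, 0.0, -0.001]
ft_force: [-11.7, -0.6, 13.5]
opening: 0.0169
grasp_force: 61.0
```

```bash
python3 - <<'E'
from h import *
d=snapshot('side'); a=cv2.resize(cv2.cvtColor(d['pixels'],cv2.COLOR_RGB2BGR)[145:225,260:340],None,fx=7,fy=7,interpolation=cv2.INTER_CUBIC)
cv2.imwrite('pics/s5.png',a)
st=sense(); print(st['tool_pos'],st['ft_force'],st['moment'],st['opening'],st['grasp_force'])
E
```

```text
[ 0.47274746 -0.22108149  0.19700614] [-12.05809301  -0.25784225  13.44560956] [-0.08427675  1.470719   -0.00666873] 0.016996821111882145 61.03062629699707
```

View pics/s5.png

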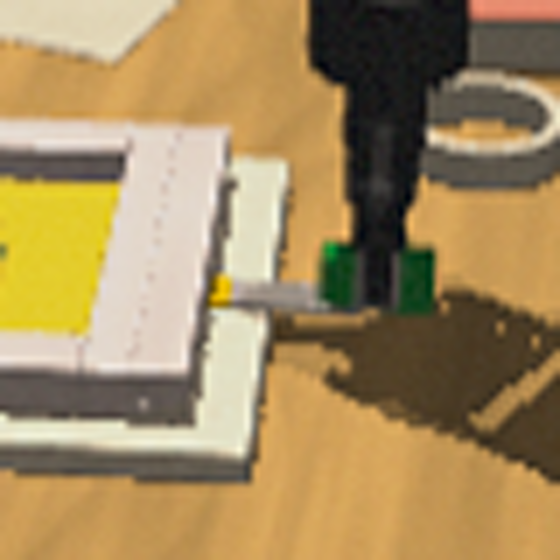

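The side crop shows the band's rear 9 mm showing between (212,291) and (231,291), so the frame edge lies about mid-band. The frame's front edge sits slightly higher than before. Next I let it settle.

{"name": "move_arm", "arguments": {"plan": [[[0,0,0,0],[0,0,0,0],[0,0,0,0],[0,0,0,0]]]}}

```text
t: 14.5
tool_pos: [0.4728, -0.2211, 0.1971]
eef_rot: [-0.041, 0.999, 0.0, -0.001]
ft_force: [-10.7, -1.6, 14.3]
opening: 0.0174
grasp_force: 61.0
```

```bash
python3 - <<'E'
from h import *
st=sense(); print(st['tool_pos'],st['ft_force'],st['grasp_force'],abs(st['joint_vel']).max())
print(close_job())
E
```

```text
[ 0.47275749 -0.22108302  0.19705778] [-10.70044936  -1.57120969  14.31651028] 61.01536273956299 0.0018392119676748592
the job is handed in; nothing more can be done
None
```

I handed the job in at about 14.5 s, but the verdict wasn't returned: the green gauge is gripped at 61 N and still, its nose is about 36 mm under the bar by the last side picture (edge over the yellow band), the frame looks slightly raised, and I saw no contact with the other items.

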